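# Load a capped bottle top and index it under the uncapping head

### The arm

A 6-joint arm with a two-finger parallel gripper is mounted at the origin on the work surface. World frame = base frame: x ahead of the robot, y to its left, z up, the work surface at z = 0. Lengths are in m, angles in rad, forces in N, time in s.
With the tool pointing down it reaches from about 0.325 to 0.85 m from the base axis. Payload 4.4 kg.
Tool frame: the origin (TCP) lies midway between the tips of the shut fingers; the grasp point (between the pads) lies ctrl.pinch_z behind it (ctrl.pinch_z is the distance from the TCP to the grasp point, in m); z points along the fingers, y is the line along which they close (so a half turn about z gives the same grasp; the last joint's range is limited). The gripper opens to 94 mm and grips with 3 to 60 N. Pads are 16 mm wide; open, the fingers measure 119 mm over their backs; the gripper's body (75 mm by 177 mm) begins 78 mm behind the grasp point.
Start: joints at [-0.15, 0.207, 1.542, -0, 1.393, -0.15], TCP at [0.575, -0, 0.205] pointing down, gripper open.
Joint ranges: [-2.73, 2.73], [-0.86, 2.22], [0.23, 2.46], [-1.11, 4.25], [0.08, 2.63], [-2.82, 2.82]. Speed limits (rad/s): [2.79, 2.79, 3.14, 3.14, 3.14, 3.14].

### API

Orientations are given as a rotation vector (axis times angle).
In Python, from workcell import telemetry, camera, order, models, ctrl gives the robot as it stands.
- The arm moves only by the shell command python3 -m crank 'ROWS' [FORCE]. ROWS is text: rows parted by semicolons, each of 5 numbers parted by spaces: the shift along the tool's x, y, z in cm, then the turn about the tool's z in degrees, then the closure, from 0 (fully open) to 1 (shut). A call has 1 to 10 rows; each row shifts and turns the commanded pose from where the row before left it, along the tool's axes as they then stand; what a row does not reach is not made up. A row lasts 1/10 s, in which the tool goes at most 50 mm and 8.59 degrees, less where a joint would pass 70% of its speed; a pose out of reach is approached as far as the arm can. A call is refused whole if a number of a shift passes 5 or a number of a turn 8.59, either way. A call with a gripper value outside its range is refused whole. The fingers move at their own pace and stop on an object; FORCE is the grip in N (left out, the last holds). Time passes only in rows, so rows that do not move let the fingers close. It gives the time, the measured TCP pose, the force, the opening and the grip force at its end, in the units of the state.
- telemetry.get_obs(): the state, without advancing time (a new reading comes with each control period).
- camera(name): name is "scene" or "side" or "wrist"; returns a dict with "pixels" (384x512x3 uint8, red, green, blue), "intrinsics" (3x3 intrinsics, pixels), "dist_coeffs" ([k1, k2, p1, p2, k3] as OpenCV has them; the pictures are not rectified), "origin" and "rotation" of the camera in the world. Camera axes: x right, y down, z forward; pixel columns grow to the right and rows downward; lengths in m; the calibration is good to about 2 mm. A picture is of the moment at which its call begins. There is no depth.
- order.close_job(): hands the job in; it is judged then, once.
Trained networks look in the newest picture that a camera, given by its name, has taken for a name from the list of things; names that differ only in an ending like _2 or _b are one class to them, and where a whole thing is asked for, a point or a joint stands for the part that bears it (a point fixed in the world has none). Each returns a list of dicts, best first, with "score" (0 to 1); they miss things now and then, are a little off and sometimes report something else, mostly with a low value. They report only what shows in the picture. A call takes as long as a camera call. They do not tell look-alikes from the thing itself.
- models.spot_in(camera, thing): "xy" ([column, row] in pixels, amid what is visible of it).
The state is a dict: "clock": time; "q": joint angles; "joint_vel": joint speeds; "joint_efforts": joint torques, N m; "tool_pos": TCP position; "tool_rot": TCP orientation; "ft_force": force on the tool from outside, world axes, zero at the start; "torque": the same for the moment, N m; "grip_width": finger opening in m; "finger_force": force on a finger pad.
Only numpy, scipy, OpenCV 4.12 (cv2) and the standard library are available. Lean on these libraries where they do the work, as an engineer would, in place of code of your own. Each camera call takes 0.05 s, during which the arm holds its last target. There are 200 camera calls.

### The job

Stand the one bottle top that still has its screw cap in the empty nest at the pointer of the rotary table. Then let go of it and index the table to its next position (one click anticlockwise seen from above; there is a knob at its centre), so that the top stands upright in its nest, squarely under the uncapping head with the table resting in its click. Do not tip the capped top over, and leave the other loose bottle tops where they stand.

Things in the scene. Friction and masses are not known exactly. Their poses are not given: they have to be found in the camera images.
- capped_top_center (a point): the capped bottle top: a clear cut-off bottle shoulder, upright, 78 mm tall, 62 mm across at its foot, narrowing to a 27 mm neck, with a closed round ribbed cap on it 32 mm across and 22 mm tall (from 56 to 78 mm above the foot). About 20 to 45 g, loose. Point on its axis 39 mm above the foot (the cap's middle is 28 mm above this point); z up.
- indexer: fixed base of the rotary table, bolted down; origin on the bench on the turning axis. It carries the pointer at the loading place (up to 47 mm above the bench, 156 to 187 mm from the axis) and the uncapping head: a spindle 36 mm across from 130 to 164 mm above the bench, on a 26 mm wide arm running outward to a 34 x 44 mm column 192 mm from the axis, 190 mm tall. Its z is up.
- load_place (a point): loading place, marked by the steel pointer just outside the disc: point on the disc's top surface (40 mm above the bench), 112 mm from the axis, at the centre of the nest there at the start. It belongs to the base and does not turn. A nest is a shallow ring, 70 mm inside, 82 mm outside, lip 7 mm high, in which the bottle top stands flat on the disc.
- head_place (a point): place under the uncapping head: point on the disc's top surface (40 mm above the bench) straight below the spindle, 112 mm from the axis, one click (72 degrees) anticlockwise from the loading place. It belongs to the base and does not turn.
- knob_grip (a point): round black ribbed knob on the axis, 44 mm across, 32 mm tall (140 to 172 mm above the bench), on a 38 mm hub; point on the axis at half its height (156 mm). It turns the whole disc (320 mm across, top 40 mm above the bench) with its five places 72 degrees apart: four ring nests, all empty, and a squat steel setting piece 45 mm tall, screwed down.
- carousel (a joint): turn of the disc, rad, growing anticlockwise seen from above; at -2.513 (or 3.770) the setting piece is at the loading place. A spring detent pulls it to the nearest multiple of 1.2566 (72 degrees); its pull-back grows to 0.28 N m a quarter-click out and is nil half-way; turning at 1 rad/s takes 0.12 N m more. It comes to rest within 1.5 s of the start in one of the clicks -1 to 2 (so an empty nest is at the loading place); no stop within a turn either way.
- open_top_a_center (a point): a cut-off bottle top like the others but with an open neck, no cap (27 mm across, 74 mm tall, skirt 62 mm across); point at its centre, 37 mm above its foot, z up. Leave it standing where it is.
- open_top_b_center (a point): a cut-off bottle top like the others but with an open neck, no cap (27 mm across, 74 mm tall, skirt 62 mm across); point at its centre, 37 mm above its foot, z up. Leave it standing where it is.
- open_top_c_center (a point): a cut-off bottle top like the others but with an open neck, no cap (27 mm across, 74 mm tall, skirt 62 mm across); point at its centre, 37 mm above its foot, z up. Leave it standing where it is.
Not all that is in view belongs to the job. What is shaped like the part that bears open_top_a_center but red is not meant.

How it is judged:
By the outcome, as a careful person would: the job done as asked, in the order asked, and still so for the second after the job is handed in, with the robot touching nothing.
It also fails if it takes over 61 s, if anything falls off the work surface, if the arm or the gripper's body presses on something with over 40 N, if the wrist force passes 120 N, or if a joint passes its speed limit or range.

## Working session

There is one attempt and no reset: what is moved stays moved. The work goes in short steps, Python scripts to look and compute and a shell command to move; the robot and the scene stay as the last step left them, time stands still between calls to the robot, and variables do not carry over. Pictures are saved under pics/ and viewed, at most 10 in all, crops included, and the job is handed in when it is done.

```bash
mkdir -p pics
cat > h.py <<'E'
import numpy as np, cv2
from workcell import telemetry, camera, order, models, ctrl
def ray(c,uv):
    n=cv2.undistortPoints(np.array([[uv]],float),np.array(c["intrinsics"]),np.array(c["dist_coeffs"]))[0,0]
    d=np.array(c["rotation"])@np.array([n[0],n[1],1]); return np.array(c["origin"]),d/np.linalg.norm(d)
def atz(c,uv,z):
    o,d=ray(c,uv); return o+d*(z-o[2])/d[2]
def proj(c,P):
    R=np.array(c["rotation"]).T; t=-R@np.array(c["origin"])
    return cv2.projectPoints(np.array(P,float).reshape(-1,3),cv2.Rodrigues(R)[0],t,np.array(c["intrinsics"]),np.array(c["dist_coeffs"]))[0][:,0]
def tri(rs):
    A=sum(np.eye(3)-np.outer(d,d) for o,d in rs); b=sum((np.eye(3)-np.outer(d,d))@o for o,d in rs)
    return np.linalg.solve(A,b)
def save(c,n): cv2.imwrite("pics/"+n+".png",np.array(c["pixels"])[:,:,::-1])
E
python3 - <<'E'
from h import *
np.set_printoptions(precision=3,suppress=True)
o=telemetry.get_obs(); print(o["clock"],o["tool_pos"],o["tool_rot"],ctrl.pinch_z)
ims=[]
for n in ["scene","side"]:
    c=camera(n); ims.append(np.array(c["pixels"])); print(n,np.array(c["origin"]))
    for t,z in [("capped_top_center",.039),("open_top_a_center",.037),("knob_grip",.156),("indexer",.05)]:
        for r in models.spot_in(n,t)[:6]: print(t,np.round(r["xy"],1),round(r["score"],2),atz(c,r["xy"],z))
for n,i in zip(["scene","side"],ims): cv2.imwrite(f"pics/{n}0.png",cv2.resize(i[:,:,::-1],(800,600)))
c=camera("wrist"); save(c,"wrist0")
E
```

```text
0.0 [0.574 0.    0.204] [-2.22  -2.22   0.002] 0.0188
scene [1.036 0.07  0.856]Traceback (most recent call last):
  File "<stdin>", line 8, in <module>
  File "h.py", line 7, in atz
    o,d=ray(c,uv); return o+d*(z-o[2])/d[2]
                                       ~^^^
IndexError: invalid index to scalar variable.
```

```bash
sed -i 's/np.array(c\["rotation"\])/rot(c)/' h.py
cat >> h.py <<'E'
def rot(c):
    r=np.array(c["rotation"],float)
    return r if r.shape==(3,3) else cv2.Rodrigues(r)[0]
E
python3 - <<'E'
from h import *
np.set_printoptions(precision=3,suppress=True)
ims=[]
for n in ["scene","side"]:
    c=camera(n); ims.append(np.array(c["pixels"])); print(n,np.array(c["origin"]),c["rotation"])
    for t,z in [("capped_top_center",.039),("open_top_a_center",.037),("knob_grip",.156),("indexer",.05)]:
        for r in models.spot_in(n,t)[:6]: print(t,np.round(r["xy"],1),round(r["score"],2),atz(c,r["xy"],z))
for n,i in zip(["scene","side"],ims): cv2.imwrite(f"pics/{n}0.png",cv2.resize(i[:,:,::-1],(800,600)))
E
```

```text
scene [1.036 0.07  0.856] [-1.604 -2.131  0.715]
capped_top_center [200.6 187.1] 0.67 [ 0.467 -0.216  0.039]
open_top_a_center [167.4 141.1] 0.85 [ 0.358 -0.34   0.037]
open_top_a_center [179.  223.5] 0.65 [ 0.567 -0.228  0.037]
open_top_a_center [317.  260.5] 0.21 [0.573 0.064 0.037]
knob_grip [316.9 248.1] 0.92 [0.617 0.06  0.156]
knob_grip [318.1 258.7] 0.45 [0.637 0.066 0.156]
indexer [318.4 248.6] 0.68 [0.554 0.062 0.05 ]
indexer [317.7 260.6] 0.55 [0.58  0.066 0.05 ]
side [ 0.134 -0.635  0.538] [-2.078  0.621 -0.371]
capped_top_center [260.9 268.3] 0.57 [ 0.428 -0.249  0.039]
open_top_a_center [303.1 247.4] 0.75 [ 0.534 -0.247  0.037]
open_top_a_center [252.5 340.1] 0.73 [ 0.331 -0.364  0.037]
knob_grip [229.1 182. ] 0.61 [ 0.439 -0.116  0.156]
indexer [233.1 186.1] 0.83 [0.522 0.007 0.05 ]
```

View pics/scene0.png

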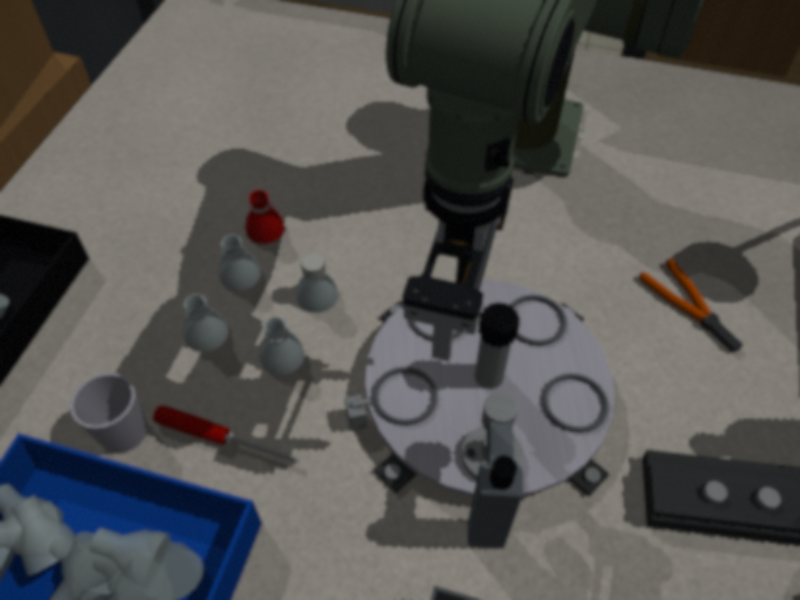

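View pics/side0.png

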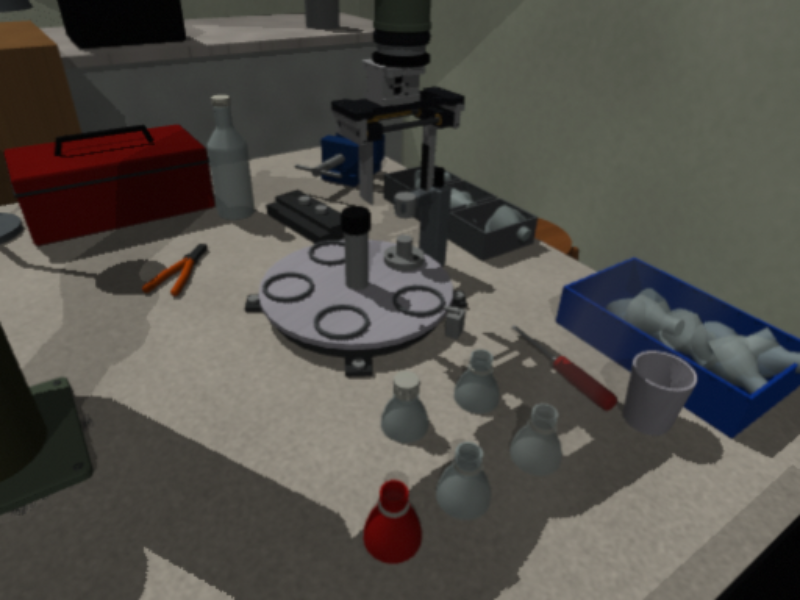

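The capped top is probably the one at scene (318,285)/side (405,410) in the 800-px views: it alone has a wide pale cap. The tops at scene (240,265), (205,325) and (282,350) have narrow open necks, and the one at (264,220) is red. The pointer is at scene (358,410), and the column and head are at (497,490). I'll confirm this in one enlarged crop.

Run:
```python
from h import *
np.set_printoptions(precision=4,suppress=True)
tiles=[]
for n,o in [("scene",[(170,155),(280,185)]),("side",[(220,230),(190,115)])]:
    c=camera(n); im=np.array(c["pixels"])[:,:,::-1]
    row=[]
    for x,y in o:
        t=cv2.resize(im[y:y+60,x:x+80],(400,300),interpolation=cv2.INTER_CUBIC); t=cv2.convertScaleAbs(t,alpha=1.6)
        for k in range(0,80,10): cv2.line(t,(k*5,0),(k*5,6),(0,255,255),1)
        for k in range(0,60,10): cv2.line(t,(0,k*5),(6,k*5),(0,255,255),1)
        row.append(t)
    tiles.append(np.hstack(row))
cv2.imwrite("pics/crop1.png",np.vstack(tiles))
```

```text
(no output)
```

View pics/crop1.png

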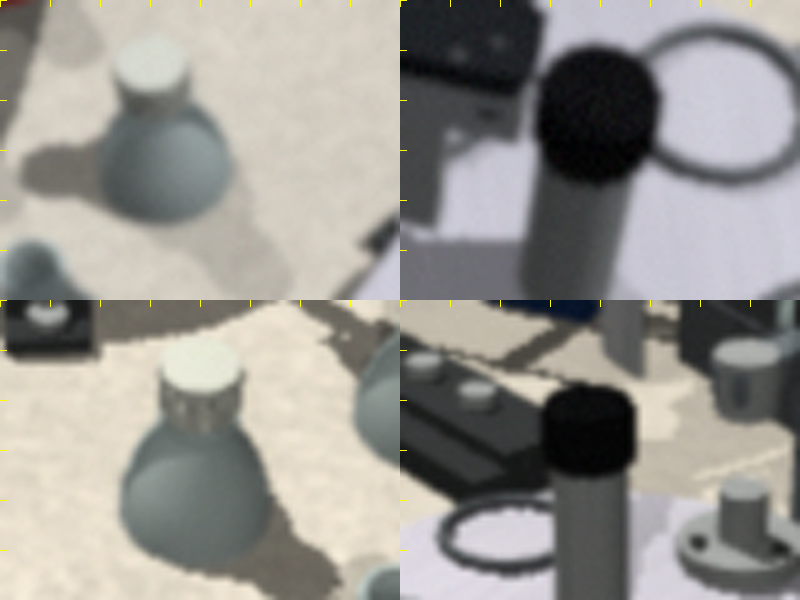

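Confirmed: a closed ribbed cap 37 px across at scene crop (152,78), the same in the side view. The knob is at crop (598,115) in scene and (589,430) in side. The steel setting piece is under the head.

Run:
```python
from h import *
np.set_printoptions(precision=4,suppress=True)
s=camera("scene"); d=camera("side")
def T(n,a,b):
    P=tri([ray(s,a),ray(d,b)]); print(n,P,proj(s,P)[0]-a,proj(d,P)[0]-b); return P
T("cap mid .067",(200.4,170.6),(260.4,247))
T("cap top .078",(200.4,168),(260.6,243.2))
K=T("knob .156",(319.6,208),(227.8,141))
R=T("ring .047",(404*.64,396*.64),(418*.64,301*.64))
T("pointer ~.047",(357*.64,402*.64),(456*.64,314*.64))
S=T("spindle top?",(501*.64,402*.64),(404*.64,196*.64))
a=np.arctan2(*(R-K)[1::-1]);print("load ang",a,np.linalg.norm((R-K)[:2]),"head ang",np.arctan2(*(S-K)[1::-1]),np.linalg.norm((S-K)[:2]))
# all rings: dark pixels at z=.047 -> residual; fit of nest ring at load place
w=np.array(telemetry.get_obs()["tool_pos"]); print(w)
for n,t in [("scene","open_top_a_center"),("side","open_top_a_center")]:
    pass
```

```text
cap mid .067 [ 0.4429 -0.2232  0.0655] [-0.1441  0.0745] [-0.1729 -0.0633]
cap top .078 [ 0.4431 -0.2225  0.0746] [-0.2598  0.1352] [-0.3116 -0.1148]
knob .156 [0.5327 0.048  0.1541] [-0.1583  0.1241] [-0.1322 -0.0736]
ring .047 [ 0.5893 -0.0492  0.0381] [ 0.465  -0.2671] [0.399  0.1513]
pointer ~.047 [ 0.6165 -0.1061  0.0381] [-1.0792  0.53  ] [-0.9328 -0.3018]
spindle top? [0.6375 0.0694 0.1635] [-0.3219  0.2239] [-0.2263 -0.1117]
load ang -1.0431731424757433 0.11248103147302636 head ang 0.20107009539199006 0.10700850720466419
[ 0.575  -0.0001  0.2055]
```

```bash
python3 -m crank '-2.23 -1.32 0 0 0;-2.23 -1.32 0 0 0;-2.23 -1.32 0 0 0;-2.23 -1.32 0 0 0;-2.23 -1.32 0 0 0;-2.23 -1.32 0 0 0;-2.23 -1.32 0 0 0;-2.23 -1.32 0 0 0;-2.23 -1.32 0 0 0;-2.23 -1.32 0 0 0' 12
python3 -m crank '0 0 0 0 0;0 0 0 0 0;0 0 0 0 0'
cat > w.py <<'E'
from h import *
import sys
np.set_printoptions(precision=4,suppress=True)
c=camera("wrist"); o=telemetry.get_obs(); print(o["clock"],o["tool_pos"],o["tool_rot"],o["q"])
im=np.array(c["pixels"])[:,:,::-1].copy()
for a in sys.argv[2:]:
    p=[float(v) for v in a.split(",")]; q=proj(c,p)[0]; print(a,q); cv2.drawMarker(im,tuple(int(round(v)) for v in q),(0,255,0),cv2.MARKER_CROSS,12,1)
cv2.imwrite("pics/"+sys.argv[1]+".png",im)
for t in ["capped_top_center"]:
    for r in models.spot_in("wrist",t)[:3]: print(t,r["xy"],r["score"],atz(c,r["xy"],.039))
E
python3 w.py w1 .443,-.223,.078 .443,-.223,.056
```

```text
clock: 1.8
tool_pos: [0.4424, -0.2239, 0.2056]
tool_rot: [2.221, 2.221, 0.0]
ft_force: [0.8, -0.1, 0.0]
grip_width: 0.0939
finger_force: 0.0
clock: 2.1
tool_pos: [0.4434, -0.2223, 0.2055]
tool_rot: [-2.221, -2.222, -0.001]
ft_force: [0.7, 0.7, 0.4]
grip_width: 0.094
finger_force: 0.0
2.15 [ 0.4434 -0.2222  0.2055] [-2.2201 -2.2226 -0.0006] [-0.6395  0.0372  1.7306  0.0004  1.3738 -0.6407]
.443,-.223,.078 [252.1632 187.7202]
.443,-.223,.056 [252.1615 183.2045]
capped_top_center [251.5, 175.5] 0.56 [ 0.4422 -0.2176  0.039 ]
```

View pics/w1.png

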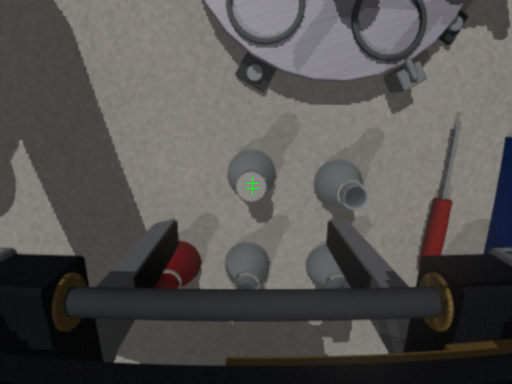

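The wrist view puts the cap at (252,186), right on the projected estimate. The open tops at (342,185), (247,265) and (325,265) and the red one at (182,265) are clear of the fingers. I'll descend now.

```bash
python3 -m crank '0 0 2 0 0;0 0 2 0 0;0 0 2 0 0;0 0 2 0 0;0 0 2 0 0;0 0 2 0 0;0 0 2 0 0;0 0 1.5 0 0;0 0 0 0 0;0 0 0 0 0' && python3 -m crank '0 0 0 0 0.3;0 0 0 0 0.6;0 0 0 0 0.8;0 0 0 0 0.8;0 0 0 0 0.8;0 0 0 0 0.8;0 0 0 0 0.8;0 0 0 0 0.8' 12
```

```text
clock: 3.2
tool_pos: [0.4433, -0.2225, 0.0505]
tool_rot: [-2.22, -2.222, -0.0]
ft_force: [0.7, 0.3, -1.0]
grip_width: 0.0938
finger_force: 0.0
clock: 4.0
tool_pos: [0.443, -0.223, 0.0504]
tool_rot: [-2.221, -2.221, 0.0]
ft_force: [-0.0, 1.0, 0.2]
grip_width: 0.0334
finger_force: 0.0
```

```bash
python3 -m crank '0 0 0 0 0.85;0 0 0 0 0.85;0 0 0 0 0.85;0 0 0 0 0.85;0 0 0 0 0.85' 15 && python3 -m crank '0 0 -0.5 0 0.85;0 0 -1 0 0.85;0 0 -1.5 0 0.85;0 0 -2 0 0.85;0 0 -2 0 0.85;0 0 -2 0 0.85;0 0 -2 0 0.85;0 0 -1 0 0.85;0 0 0 0 0.85'
```

```text
clock: 4.5
tool_pos: [0.443, -0.223, 0.0504]
tool_rot: [-2.221, -2.221, 0.0]
ft_force: [-0.6, 0.7, -0.6]
grip_width: 0.0317
finger_force: 15.0
clock: 5.4
tool_pos: [0.4443, -0.2239, 0.1728]
tool_rot: [2.218, 2.218, 0.001]
ft_force: [0.3, 0.0, -0.7]
grip_width: 0.0315
finger_force: 15.0
```

Run:
```python
from h import *
np.set_printoptions(precision=4,suppress=True)
xs=np.linspace(.35,.72,370); ys=np.linspace(-.14,.24,380)
X,Y=np.meshgrid(xs,ys,indexing="ij")
out=[]
for n in ["scene","side"]:
    c=camera(n)
    m=proj(c,np.stack([X,Y,np.full_like(X,.046)],-1)).reshape(370,380,2).astype(np.float32)
    o=cv2.remap(np.array(c["pixels"])[:,:,::-1].copy(),m[...,0],m[...,1],cv2.INTER_CUBIC)
    g=cv2.cvtColor(o,cv2.COLOR_BGR2GRAY).astype(np.float32)
    # ring template (35..41 mm radius) dark vs. surroundings
    k=np.zeros((121,121),np.float32); yy,xx=np.mgrid[-60:61,-60:61]; r=np.hypot(xx,yy)
    on=(r>=35)&(r<=41); off=((r>26)&(r<32))|((r>44)&(r<48)); k[on]=-1/on.sum(); k[off]=1/off.sum()
    s=cv2.filter2D(g,-1,k); s[:60]=s[-60:]=-99; s[:,:60]=s[:,-60:]=-99
    for _ in range(4):
        i=np.unravel_index(s.argmax(),s.shape); print(n,s[i],xs[i[0]],ys[i[1]]); cv2.circle(o,(i[1],i[0]),38,(0,255,0),1); s[max(0,i[0]-40):i[0]+40,max(0,i[1]-40):i[1]+40]=-99
    out.append(o)
cv2.imwrite("pics/ortho.png",np.hstack(out))
```

```text
scene 53.293015 0.5475338753387533 0.15577836411609497
scene 49.824123 0.4613008130081301 -0.036728232189973634
scene 44.354183 0.43422764227642274 0.09160949868073878
scene 38.83615 0.590650406504065 -0.05076517150395779
side 68.20994 0.45428184281842815 -0.041741424802110835
side 64.799835 0.42720867208672086 0.08659630606860158
side 33.54496 0.5405149051490514 0.1507651715039578
side 19.12153 0.5846341463414634 -0.05377308707124012
```

View pics/ortho.png

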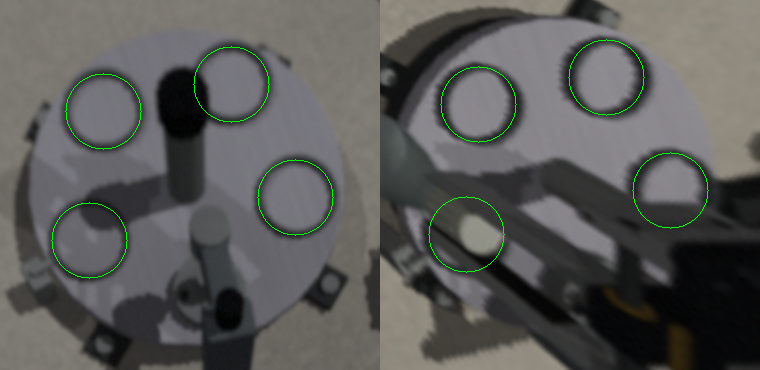

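Run:
```python
from h import *
np.set_printoptions(precision=4,suppress=True)
from scipy.optimize import least_squares
s=camera("scene"); d=camera("side")
A=[(.5475,.1558),(.4613,-.0367),(.4342,.0916),(.5907,-.0508)]; B=[(.5405,.1508),(.4543,-.0417),(.4272,.0866),(.5846,-.0538)]
so,do=np.array(s["origin"]),np.array(d["origin"])
P=[]
for a,b in zip(A,B):
    u=np.array([*a,.046])-so; v=np.array([*b,.046])-do
    P.append(tri([(so,u/np.linalg.norm(u)),(do,v/np.linalg.norm(v))])); print(P[-1])
P=np.array(P)[:,:2]
k=np.array([2,4,3,0])  # clicks anticlockwise from load: 0 load,1 head,2..4
f=lambda p:(p[:2]+.112*np.c_[np.cos(p[2]+k*1.25664),np.sin(p[2]+k*1.25664)]-P)[:3+1].ravel()
r=least_squares(f,[.533,.048,-1.05]); print(r.x,f(r.x).reshape(-1,2))
x,y,t=r.x; print("load",x+.112*np.cos(t),y+.112*np.sin(t))
```

```text
[0.5443 0.1567 0.0417]
[ 0.4575 -0.0369  0.0415]
[0.4301 0.0922 0.0415]
[ 0.5881 -0.0507  0.0426]
[ 0.5324  0.0461 -1.0494] [[ 0.0001  0.0007]
 [-0.0002 -0.0001]
 [ 0.0001 -0.0003]
 [ 0.0001 -0.0003]]
load 0.5881837662401702 -0.05103404564977042
```

```bash
python3 -m crank '0.9 0.7 0 0 0.85;1.7 1.4 0 0 0.85;2 1.7 0 0 0.85;2 1.7 0 0 0.85;2 1.7 0 0 0.85;2 1.7 0 0 0.85;2 1.7 0 0 0.85;2 1.7 0 0 0.85;1.7 1.5 0 0 0.85;0.9 0.7 0 0 0.85' && python3 -m crank '0 0 0 0 0.85;0 0 0 0 0.85;0 0 0 0 0.85;0 0 0 0 0.85;0 0 0 0 0.85'
```

```text
clock: 6.6
tool_pos: [0.5887, -0.0487, 0.1694]
tool_rot: [-2.218, -2.223, 0.0]
ft_force: [0.4, -0.3, -1.4]
grip_width: 0.0318
finger_force: 15.0
clock: 7.1
tool_pos: [0.5877, -0.0517, 0.1706]
tool_rot: [2.223, 2.22, -0.0]
ft_force: [-0.1, -0.4, -0.1]
grip_width: 0.0319
finger_force: 15.0
```

Lowering 7 cm (foot to 1 cm above the disc), then checking.

```bash
python3 -m crank '0.05 0.05 1 0 0.85;0 0 1.5 0 0.85;0 0 1.5 0 0.85;0 0 1.5 0 0.85;0 0 1 0 0.85;0 0 0.5 0 0.85;0 0 0 0 0.85;0 0 0 0 0.85;0 0 0 0 0.85'
python3 - <<'E'
from h import *
t=[]
for n,cx,cy in [("scene",255,240),("side",267,185),("wrist",256,170)]:
    c=camera(n); im=np.array(c["pixels"])[:,:,::-1].copy()
    th=np.linspace(0,6.283,60)
    for z,rr,col in [(.047,.035,(0,255,0)),(.050,.031,(0,0,255))]:
        p=proj(c,np.c_[.5882+rr*np.cos(th),-.051+rr*np.sin(th),np.full(60,z)])
        if n!="wrist": cv2.polylines(im,[np.round(p*16).astype(int)],True,col,1,cv2.LINE_AA,4) if 0 else None
    w,h=(100,100) if n!="wrist" else (150,150)
    t.append(cv2.convertScaleAbs(cv2.resize(im[cy-h//2:cy+h//2,cx-w//2:cx+w//2],(266,266),interpolation=cv2.INTER_CUBIC),alpha=1.5))
cv2.imwrite("pics/place.png",np.hstack(t))
E
```

```text
clock: 8.0
tool_pos: [0.5893, -0.0507, 0.1014]
tool_rot: [2.22, 2.22, 0.002]
ft_force: [-0.3, -0.3, 0.0]
grip_width: 0.0314
finger_force: 15.0
```

View pics/place.png

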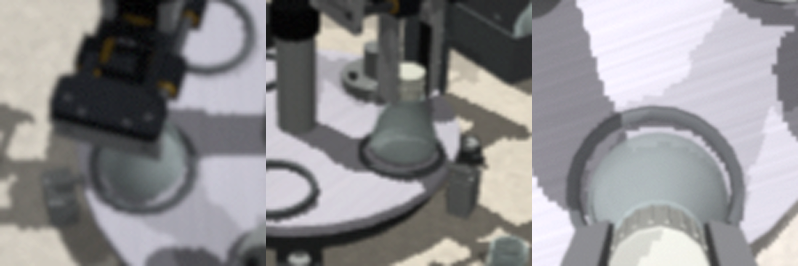

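The skirt sits inside the ring in all three views (wrist crop: skirt amid the ring at about (660,190)). I'll lower it onto the disc.

```bash
python3 -m crank '0 0 0.4 0 0.85;0 0 0.3 0 0.85;0 0 0.2 0 0.85;0 0 0.1 0 0.85;0 0 0 0 0.85;0 0 0 0 0.85'
```

```text
clock: 8.75
tool_pos: [0.5885, -0.0505, 0.0904]
tool_rot: [2.221, 2.221, -0.0]
ft_force: [0.3, 0.0, -0.7]
grip_width: 0.0316
finger_force: 15.0
```

```bash
python3 -m crank '0 0 0.1 0 0.85;0 0 0 0 0.85;0 0 0 0 0.85;0 0 0 0 0.85' && python3 -m crank '0 0 0 0 0.6;0 0 0 0 0.5;0 0 0 0 0.4;0 0 0 0 0.2;0 0 0 0 0;0 0 0 0 0;0 0 0 0 0;0 0 0 0 0;0 0 0 0 0'
```

```text
clock: 9.15
tool_pos: [0.5891, -0.0504, 0.0903]
tool_rot: [2.221, 2.221, 0.002]
ft_force: [-1.6, 1.7, 5.4]
grip_width: 0.0319
finger_force: 15.0
clock: 10.05
tool_pos: [0.5885, -0.0505, 0.0895]
tool_rot: [2.221, 2.221, -0.0]
ft_force: [0.7, 0.2, 0.1]
grip_width: 0.0934
finger_force: 0.0
```

```bash
python3 -m crank '0 0 -1 0 0;0 0 -2 0 0;0 0 -2.5 0 0;0 0 -2.5 0 0;0 0 -2.5 0 0;0 0 -2 0 0;0 0 -0.5 0 0;0 0 0 0 0' && python3 -m crank '1 -0.6 0 0 0;1.75 -1 0 0 0;2 -1.1 0 0 0;2 -1.1 0 0 0;2 -1.1 0 0 0;1 -0.7 0 0 0;0 0 0 0 0;0 0 0 0 0;0 0 0 0 0;0 0 0 0 0'
python3 w.py w2 .5325,.047,.172 .5325,.0461,.14
```

```text
clock: 10.85
tool_pos: [0.5892, -0.0506, 0.2209]
tool_rot: [2.22, 2.22, 0.002]
ft_force: [0.4, 0.3, -0.3]
grip_width: 0.0941
finger_force: 0.0
clock: 11.85
tool_pos: [0.5329, 0.0463, 0.2194]
tool_rot: [2.223, 2.22, -0.0]
ft_force: [-0.5, -0.1, 0.2]
grip_width: 0.094
finger_force: 0.0
11.9 [0.5329 0.0463 0.2194] [ 2.2226  2.2201 -0.0001] [-0.0752  0.1103  1.623  -0.0001  1.4082 -0.074 ]
.5325,.047,.172 [252.1869 209.258 ]
.5325,.0461,.14 [252.1916 199.4971]
capped_top_center [298.7, 261.6] 0.87 [ 0.5931 -0.0657  0.039 ]
```

View pics/w2.png

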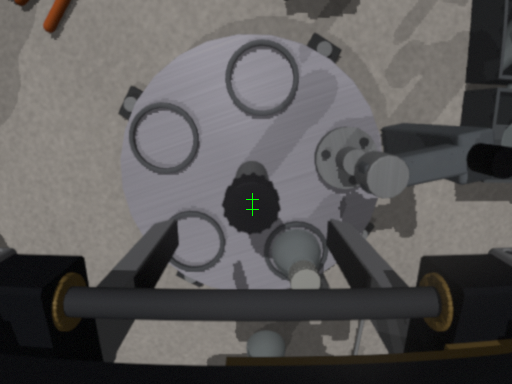

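The top stands centred in its nest (wrist ring at (296,250)). The knob is centred at (251,203), matching the estimate. I'll descend and grip the knob.

```bash
python3 -m crank '0 0 1 0 0;0 0 1.5 0 0;0 0 1.5 0 0;0 0 1.5 0 0;0 0 1.5 0 0;0 0 1 0 0.3;0 0 0.2 0 0.4;0 0 0 0 0.5;0 0 0 0 0.6;0 0 0 0 0.7' 40 && python3 -m crank '0 0 0 0 0.7;0 0 0 0 0.7;0 0 0 0 0.7;0 0 0 0 0.7'
```

```text
clock: 12.95
tool_pos: [0.5333, 0.0469, 0.1384]
tool_rot: [2.22, 2.22, 0.002]
ft_force: [1.6, -0.2, 0.2]
grip_width: 0.0572
finger_force: 0.0
clock: 13.35
tool_pos: [0.532, 0.047, 0.1379]
tool_rot: [-2.221, -2.221, 0.001]
ft_force: [-4.7, 0.1, 5.8]
grip_width: 0.0432
finger_force: 40.0
```

```bash
python3 -m crank '0 0 0 -1 0.7;0 0 0 -2 0.7;0 0 0 -3 0.7;0 0 0 -3 0.7;0 0 0 -3 0.7;0 0 0 -3 0.7;0 0 0 -3 0.7;0 0 0 -2 0.7;0 0 0 0 0.7;0 0 0 0 0.7'
python3 - <<'E'
from h import *
c=camera("side"); o=telemetry.get_obs(); print(o["q"],o["torque"])
for r in models.spot_in("side","capped_top_center")[:3]: print(r["xy"],r["score"],atz(c,r["xy"],.079))
t=[]
for n,cx,cy in [("scene",270,230),("side",260,170)]:
    c=camera(n); im=np.array(c["pixels"])[:,:,::-1]
    t.append(cv2.convertScaleAbs(cv2.resize(im[cy-70:cy+70,cx-80:cx+80],(400,350),interpolation=cv2.INTER_CUBIC),alpha=1.4))
cv2.imwrite("pics/turn1.png",np.hstack(t))
E
```

```text
clock: 14.35
tool_pos: [0.5323, 0.047, 0.138]
tool_rot: [-1.803, -2.572, 0.0]
ft_force: [-4.1, 1.4, 5.5]
grip_width: 0.0433
finger_force: 40.0
[-7.39354550e-02  1.87510894e-01  1.71106521e+00  7.44762553e-05
  1.24355636e+00 -4.21851793e-01] [-0.07696124  0.80513803 -0.32237541]
[272.2, 177.7] 0.8 [ 0.59960704 -0.04949086  0.079     ]
[231.2, 186.5] 0.47 [ 0.49460556 -0.03042448  0.079     ]
```

View pics/turn1.png

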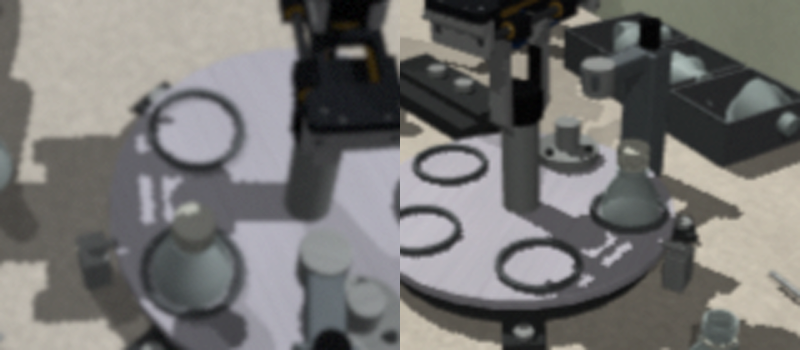

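It turns anticlockwise, with the top upright at side crop (632,190). Continuing.

```bash
python3 -m crank '0 0 0 -1 0.7;0 0 0 -2 0.7;0 0 0 -3 0.7;0 0 0 -3 0.7;0 0 0 -3 0.7;0 0 0 -3 0.7;0 0 0 -3 0.7;0 0 0 -3 0.7;0 0 0 -3 0.7;0 0 0 -3 0.7' && python3 -m crank '0 0 0 -3 0.7;0 0 0 -3 0.7;0 0 0 -3 0.7;0 0 0 -3 0.7;0 0 0 -3 0.7;0 0 0 -3 0.7;0 0 0 -3 0.7;0 0 0 -3 0.7;0 0 0 -1 0.7;0 0 0 0 0.7'  && python3 -m crank '0 0 0 0 0.7;0 0 0 0 0.7'
python3 -c "
from h import *
o=telemetry.get_obs(); print(o['q'],o['torque'])"
```

```text
clock: 15.55
tool_pos: [0.5326, 0.0473, 0.138]
tool_rot: [1.148, 2.924, 0.0]
ft_force: [-2.7, 0.5, 5.2]
grip_width: 0.0435
finger_force: 40.0
clock: 16.55
tool_pos: [0.5329, 0.0476, 0.138]
tool_rot: [0.492, 3.102, 0.002]
ft_force: [-1.3, 3.6, 5.3]
grip_width: 0.0433
finger_force: 40.0
clock: 16.75
tool_pos: [0.5328, 0.0476, 0.1379]
tool_rot: [0.493, 3.102, 0.002]
ft_force: [-1.4, 4.4, 5.3]
grip_width: 0.0432
finger_force: 40.0
[-7.33220585e-02  1.87776027e-01  1.71080384e+00  1.04863852e-03
  1.24225017e+00 -1.32947773e+00] [ 0.12376149  0.46248585 -0.0414039 ]
```

```bash
python3 -m crank '0 0 0 0 0.5;0 0 0 0 0.4;0 0 0 0 0.3;0 0 0 0 0.2;0 0 0 0 0.1;0 0 0 0 0.1;0 0 0 0 0.1;0 0 0 0 0.1;0 0 0 0 0.1' && python3 -m crank '0 0 -1 0 0.1;0 0 -2 0 0.1;0 0 -3 0 0.1;0 0 -3 0 0.1;0 0 -3 0 0.1;0 0 -1 0 0.1;0 0 0 0 0.1;0 0 0 0 0.1;0 0 0 0 0.1;0 0 0 0 0.1' && python3 -m crank '0 0 0 0 0.1;0 0 0 0 0.1;0 0 0 0 0.1;0 0 0 0 0.1;0 0 0 0 0.1'
python3 - <<'E'
from h import *
t=[]
for n,cx,cy in [("scene",290,230),("side",250,170)]:
    c=camera(n); im=np.array(c["pixels"])[:,:,::-1].copy()
    th=np.linspace(0,6.283,60); a=-1.0494+1.25664
    S=6; w=cv2.resize(im[cy-90:cy+90,cx-100:cx+100],(400,360),interpolation=cv2.INTER_CUBIC)
    for k in range(4):
        b=a+k*1.25664*1
        b=[a,a+1.25664,a-1.25664,a-2*1.25664][k]
        p=proj(c,np.c_[.5324+.112*np.cos(b)+.038*np.cos(th),.0461+.112*np.sin(b)+.038*np.sin(th),np.full(60,.0425)])
        cv2.polylines(w,[np.round((p-[cx-100,cy-90])*2).astype(np.int32)],True,(0,255,0),1)
    t.append(cv2.convertScaleAbs(w,alpha=1.4))
cv2.imwrite("pics/final.png",np.hstack(t))
E
```

```text
clock: 17.65
tool_pos: [0.5325, 0.047, 0.1374]
tool_rot: [0.491, 3.103, 0.0]
ft_force: [-0.3, 0.0, 0.0]
grip_width: 0.0846
finger_force: 0.0
clock: 18.65
tool_pos: [0.5315, 0.0471, 0.2655]
tool_rot: [-0.491, -3.099, 0.0]
ft_force: [-0.5, 0.7, -0.2]
grip_width: 0.0849
finger_force: 0.0
clock: 19.15
tool_pos: [0.5325, 0.047, 0.2675]
tool_rot: [0.491, 3.103, 0.0]
ft_force: [0.5, 0.4, 0.2]
grip_width: 0.0846
finger_force: 0.0
```

View pics/final.png

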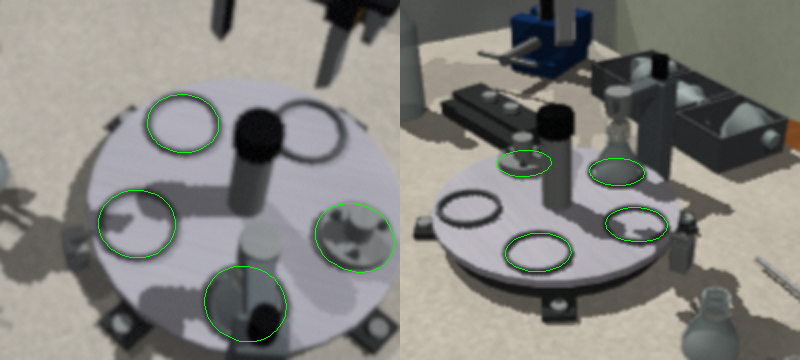

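The rings lie on their predicted click positions. The capped top stands upright under the spindle (side crop (617,165), scene crop (245,300)), and the gripper is clear. Handing in.

```bash
python3 -c "
from workcell import order
print(order.close_job())"
```

```text
the job is handed in; nothing more can be done
None
```

The capped top stands upright in its nest under the uncapping head, the table is indexed one click anticlockwise and resting in it, and the gripper is clear; handed in at about 19 s of the 61 s allowed.

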